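# Open the drill-bit case at the drilling bench

## Robot

A 6-joint arm with a two-finger parallel gripper is mounted at the origin on the work surface. World frame = base frame: x ahead of the robot, y to its left, z up, the work surface at z = 0. Lengths are in m, angles in rad, forces in N, time in s.
With the tool pointing down it reaches from about 0.35 to 0.975 m from the base axis. Payload 4.9 kg.
Tool frame: the origin (TCP) lies on the front face of the gripper's body, between the roots of the fingers; the fingertips stand ctrl.tip_extent ahead of it and the grasp point (between the pads) lies 54 mm ahead of it (ctrl.tip_extent is the distance from the TCP to the fingertips, in m); z points along the fingers, y is the line along which they close (so a half turn about z gives the same grasp; the last joint's range is limited). The gripper opens to 85 mm and grips with 20 to 120 N. Pads are 22 mm wide; open, the fingers measure 114 mm over their backs; the gripper's body (76 mm by 85 mm) begins 54 mm behind the grasp point. The pads swing forward as they close: fully open they stand 13 mm farther back than shut.
Start: joints at [1.109, 0.053, 1.613, -0, 1.476, -0.119], TCP at [0.21, 0.589, 0.304] pointing down, gripper open.
Joint ranges: [-3.01, 3.01], [-1.01, 2.22], [0.06, 2.58], [-1.02, 4.17], [0.09, 2.62], [-3.14, 3.14]. Speed limits (rad/s): [2.57, 2.57, 3.14, 3.14, 3.14, 3.14].

## Interface

Orientations are given as a rotation vector (axis times angle).
In Python, from station import ctrl gives the robot as it stands.
- The arm moves only by the tool apply_moves, never from a script. Its argument "rows" is one flat list of numbers, 6 for each row, row after row: the shift along the tool's x, y, z normalised to -1 to 1, where 1 is 0.6 m, then the turn, a rotation vector about the tool's x, y, z normalised to -1 to 1, where 1 is 90 degrees. A call has 1 to 20 rows; each row is the pose to reach, as a shift and turn from the pose commanded when the call began, along the tool's axes at that moment; what a row does not reach only later rows make up. A row lasts 1/10 s, in which the tool goes at most 50 mm and 8.59 degrees, less where a joint would pass 70% of its speed; a pose out of reach is approached as far as the arm can. A call with a number of a shift or a turn outside -1 to 1 is refused whole. A call with a gripper value outside its range is refused whole. "grip" is the opening, from 0 (shut) to 1 (fully open), set as the call begins (left out, the last holds). The fingers move at their own pace and stop on an object; "grip_force" is the grip in N (left out, the last holds). Time passes only in rows, so rows that repeat a pose let the fingers close. It gives the time, the measured TCP pose, the force, the opening and the grip force at its end, in the units of the state.
- ctrl.get_obs(): the state, without advancing time (a new reading comes with each control period).
- ctrl.get_image(name): name is "scene" or "top" or "wrist"; returns (picture, depth): 384x512x3 uint8, blue, green, red; 384x512 float32, m along the optical axis (not along the pixel's ray), 0 where there is no reading.
- ctrl.camera_model(name): a dict with "mtx" (3x3 intrinsics, pixels), "R" (3x3) and "t" (3): a world point X has camera coordinates R X + t; the wrist camera has in their place "tool_from_camera" (4x4, takes a point from camera to tool coordinates, whose origin is the TCP and whose axes are the flange's). Camera axes: x right, y down, z forward; pixel columns grow to the right and rows downward; lengths in m; the calibration is good to about 2 mm. A picture is of the moment at which its call begins: read the wrist's pose just before it. camera_model takes no time and is no camera call.
- ctrl.finish_job(): hands the job in; it is judged then, once.
The state is a dict: "t": time; "q": joint angles; "dq": joint speeds; "effort": joint torques, N m; "tool_pos": TCP position; "tool_rot": TCP orientation; "contact_force": force on the tool from outside, world axes, zero at the start; "wrist_torque": the same for the moment, N m; "opening": finger opening in m; "grip_force": force on a finger pad.
Only numpy, scipy, OpenCV 4.12 (cv2) and the standard library are available. Lean on these libraries where they do the work, as an engineer would, in place of code of your own. Each camera call takes 0.05 s, during which the arm holds its last target. There are 200 camera calls.

## Task

Two grey steel cases, each shut by a toggle latch, stand on the drilling bench. Get the larger one open for the next job: flip its latch lever fully over towards the front, then lift its lid by the black bar until it stands about upright, and let go of it there. Leave the smaller case latched.

Things in the scene. Friction and masses are not known exactly. Their poses are not given: they have to be found in the camera images.
- case: The larger of two grey steel cases, fixed: 150 mm deep (x), 260 wide (y), 108 high to the top of its shut lid (the smaller: 120 x 170 x 82). Origin: centre of its underside. x points from its front (latch side, towards the robot) to its back (hinge side), y to its left, z up. In this frame, mm: lid hinge axis along y through (75, 0, 85.5); latch pivot, also along y, at (-92, 65, 112).
- latch_tip (a point): Free tip of the larger case's latch, a steel lever 24 mm wide, 58 from pivot to tip. The tip is a bar 28 long in y, 8 thick. Shut, it leans back over the lid, 50 degrees from vertical, tip at (-48, 65, 149) mm in the case frame, 41 above the lid top, free space behind it. Pushed at its back towards the front (a few N) past 20 degrees, a spring throws it on till it sticks out level in front.
- lift_bar (a point): Middle of the black lift bar on the larger case's lid: round, 12 mm thick, 90 long, along y, on a post near each end (80 apart), 30 clear above the lid. Lid shut, it is at (-50, -55, 143.5) mm in the case frame, so 125 in front of the hinge axis and 58 above it. Pinched from above across x; it can turn between the fingers as the lid swings.
- case_latch (a joint): The latch lever of the larger case, rad: 0 shut (leaning back over the lid), about 0.35 the dead centre, 2.3 fully open (sticking out level to the front). While it is under about 0.5 the lid cannot be raised more than about 2 mm.
- case_lid (a joint): The lid of the larger case, rad: 0 shut, 1.57 upright, 1.75 its stop. Its stiff hinge holds it wherever it is left; raising it takes about 3 to 7 N at the bar.
- small_case_latch (a joint): The latch lever of the smaller case (120 x 170 x 82 mm), rad: 0 shut, 2.3 open. It is to stay shut.

How it is judged:
On the way, in this order (a step that is already met when the one before it is completed fails the run):
1. the larger case's latch is flipped fully over (past 1.9 rad) while its lid is still down (value of joint case_latch above 1.9 rad and value of joint case_lid below 0.15 rad), for 0.2 s.
2. its lid is raised past 1.1 rad (value of joint case_lid above 1.1 rad), for 0.2 s.
At the end, for the whole second after the job is handed in: The larger case's lid stands open by itself at 1.1 rad (63 degrees) or more and is still, its latch lever is past 1.9 rad, and the smaller case's latch is still shut (below 0.3 rad) (value of joint case_latch above 1.9 rad and value of joint case_lid above 1.1 rad and velocity of joint case_lid between -0.05 and 0.05 rad/s and value of joint small_case_latch below 0.3 rad); the robot touches nothing.
It fails at once if the smaller case's latch is flipped (value of joint small_case_latch above 0.5 rad).
It also fails if it takes over 48 s, if anything falls off the work surface, if the arm or the gripper's body presses on something with over 40 N, if the wrist force passes 120 N, or if a joint passes its speed limit or range.

## Working session

There is one attempt and no reset: what is moved stays moved. The work goes in short steps, Python scripts to look and compute and a tool call to move; the robot and the scene stay as the last step left them, time stands still between calls to the robot, and variables do not carry over. Pictures are saved under pics/ and viewed, at most 10 in all, crops included, and the job is handed in when it is done.

Besides the shell and the picture viewer there is one more tool, called after ">>>" by a JSON object that holds its "fn" and its "kwargs", one argument or row to a line. apply_moves: Moves the arm, as the interface text tells. Its arguments: {"type":"object","properties":{"rows":{"type":"array","items":{"type":"number"}},"grip":{"type":"number"},"grip_force":{"type":"number"}},"required":["rows"]}

```bash
mkdir -p pics; ls; python3 - <<'E'
from station import ctrl
import cv2,numpy as np
o=ctrl.get_obs(); print(o, ctrl.tip_extent)
for n in("scene","top"):
    p,d=ctrl.get_image(n); cv2.imwrite(f"pics/{n}.png",p); np.save(f"pics/{n}.npy",d); print(n,ctrl.camera_model(n))
E
```

```text
pics
{'t': 0.0, 'q': array([ 1.10898347e+00,  5.33629700e-02,  1.61427673e+00,  7.97404087e-06,
        1.47596580e+00, -1.18973998e-01]), 'dq': array([-0.0013682 , -0.00093332,  0.00064068, -0.00168617,  0.00061822,
       -0.00190412]), 'effort': array([ 5.50229543e-04, -3.93697286e+01, -3.70171773e+01, -2.33061082e-04,
        7.05918777e-03,  3.35082788e-06]), 'tool_pos': array([0.20987724, 0.58821821, 0.30266938]), 'tool_rot': array([-5.35797798e-01, -3.09497129e+00,  3.02525346e-03]), 'contact_force': array([-0.05328601,  0.02542804,  0.15484042]), 'wrist_torque': array([ 0.01629088, -0.02562672,  0.02764884]), 'grip_force': 0.0, 'opening': 0.08535650111992846} 0.0726
scene {'mtx': array([[497.97636813,   0.        , 256.69909619],
       [  0.        , 497.97636813, 190.43539694],
       [  0.        ,   0.        ,   1.        ]]), 'R': array([[ 0.24471834,  0.96938684,  0.02005238],
       [ 0.69412603, -0.16071494, -0.70168352],
       [-0.67698005,  0.1856337 , -0.71220653]]), 't': array([-0.13194603, -0.25817551,  1.40340413])}
top {'mtx': array([[443.53891579,   0.        , 257.53007178],
       [  0.        , 443.53891579, 192.95568317],
       [  0.        ,   0.        ,   1.        ]]), 'R': array([[ 3.31862242e-04, -9.99943507e-01,  1.06241387e-02],
       [-9.93554472e-01, -1.53400612e-03, -1.13345305e-01],
       [ 1.13355199e-01, -1.05180455e-02, -9.93498852e-01]]), 't': array([-0.01457753,  0.54098436,  1.04659967])}
```

View pics/scene.png

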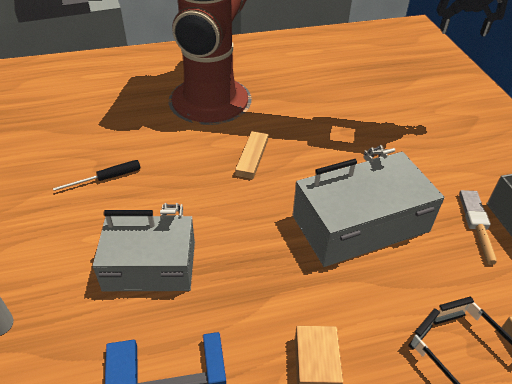

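View pics/top.png

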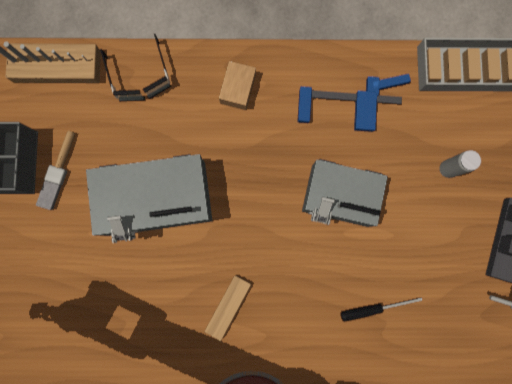

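The scene view shows the larger case at right (bar ~(336,167), latch ~(377,152)). In the top view it is at left (bar ~(175,212), latch ~(121,230)), with the small case at ~(345,193). Next I'll enlarge both.

```bash
python3 - <<'E'
import cv2,numpy as np
a=cv2.imread("pics/top.png")[145:250,75:225]; b=cv2.imread("pics/scene.png")[130:270,280:450]
a=cv2.resize(a,None,fx=4,fy=4,interpolation=cv2.INTER_CUBIC);b=cv2.resize(b,None,fx=4,fy=4,interpolation=cv2.INTER_CUBIC)
cv2.imwrite("pics/topc.png",a);cv2.imwrite("pics/scenec.png",b)
E
```

```text
(no output)
```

View pics/topc.png

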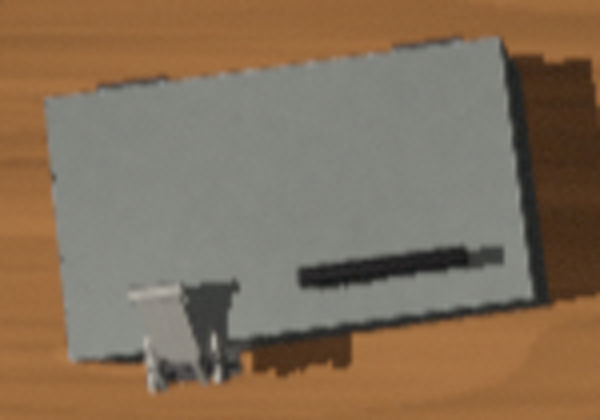

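View pics/scenec.png

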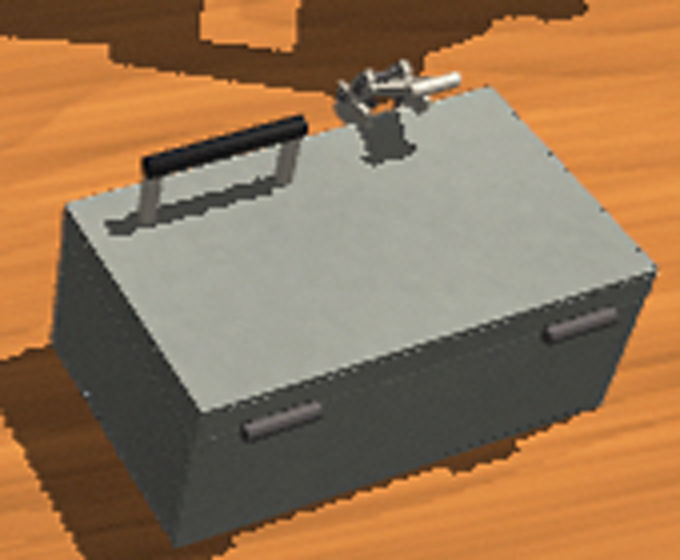

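Top crop: bar ends (150,214),(192,209), latch tip ends (107.5,219),(121,217). Scene crop: bar ends (317,172),(356,161), tip ends ~(383,152.5),(395,149.5). Lid corners are clear in both. Next: triangulate and fit the pose.

```bash
cat > h.py <<'E'
import numpy as np,cv2
from station import ctrl
from scipy.optimize import least_squares
from scipy.spatial.transform import Rotation as R
def toworld(p,c):
    x,y,z,a=p; c=np.asarray(c,float)
    return np.c_[np.cos(a)*c[:,0]-np.sin(a)*c[:,1]+x, np.sin(a)*c[:,0]+np.cos(a)*c[:,1]+y, c[:,2]+z]
def P(n):
    m=ctrl.camera_model(n); return m["mtx"]@np.c_[m["R"],m["t"]]
def proj(n,X):
    q=np.c_[X,np.ones(len(X))]@P(n).T; return q[:,:2]/q[:,2:]
E
python3 - <<'E'
from h import *
# order: bar L,R ; tip L,R ; lid BL,BR,FR,FL
M=np.array([[-50,-10,143.5],[-50,-100,143.5],[-48,79,149],[-48,51,149],[75,130,108],[75,-130,108],[-75,-130,108],[-75,130,108]])/1000
T=np.array([[150,214.2],[192,209],[107.5,219],[120.8,217],[86.75,170],[200,154.5],[209.2,220.5],[93,235]])
S=np.array([[356.2,161.25],[317,171.75],[395,149.5],[383,152.5],[443.75,197],[331.25,232.75],[297,182],[402.5,152]])
X=cv2.triangulatePoints(P("top"),P("scene"),T.T,S.T); X=(X[:3]/X[3]).T
print((X*1000).round(1))
for z in(None,0):
  f=lambda p:np.r_[proj("top",toworld(p,M))-T,proj("scene",toworld(p,M))-S].ravel()
  r=least_squares(f,[0.55,.3,0,.1],loss="soft_l1"); 
print(r.x, np.degrees(r.x[3])); print(f(r.x).reshape(2,8,2).round(1))
K=np.array([[-50,-55,143.5],[-48,65,149],[-92,65,112],[75,0,85.5]])/1000
print(toworld(r.x,K).round(4)); print(R.from_rotvec(ctrl.get_obs()["tool_rot"]).as_matrix().round(3))
m=ctrl.camera_model("wrist");print(m)
E
```

```text
[[482.  220.  143.3]
 [493.7 130.7 143.3]
 [471.5 309.6 148.7]
 [475.6 280.7 149.6]
 [584.5 374.  105.6]
 [620.9 119.4 106.2]
 [471.3  98.5 100.5]
 [438.1 354.2 104.9]]
[ 0.5292034   0.23682594 -0.00177975  0.13705042] 7.852410657909083
[[[-0.3  0.4]
  [-0.9 -0.1]
  [ 0.1  0.1]
  [-0.2  0.3]
  [-1.2 -0.7]
  [-0.2 -0.4]
  [-1.3 -1.1]
  [-1.2  0.2]]

 [[-0.7  0.3]
  [-0.8  0.5]
  [-1.3  0.5]
  [-0.8  0.6]
  [ 0.9  0.1]
  [-1.2  0.3]
  [-1.1 -1.4]
  [ 0.1 -0.8]]]
[[0.4872 0.1755 0.1417]
 [0.4728 0.2947 0.1472]
 [0.4292 0.2886 0.1102]
 [0.6035 0.2471 0.0837]]
[[-0.942  0.336 -0.001]
 [ 0.336  0.942 -0.002]
 [ 0.    -0.002 -1.   ]]
{'mtx': array([[311.29417788,   0.        , 253.38206662],
       [  0.        , 311.29417788, 201.2970268 ],
       [  0.        ,   0.        ,   1.        ]]), 'tool_from_camera': array([[ 7.58352885e-04, -9.51910528e-01, -3.06375214e-01,
         7.79403056e-02],
       [ 9.99998604e-01,  1.17811401e-03, -1.18517193e-03,
         1.02431746e-03],
       [ 1.48912257e-03, -3.06373888e-01,  9.51910092e-01,
        -6.97038223e-02],
       [ 0.00000000e+00,  0.00000000e+00,  0.00000000e+00,
         1.00000000e+00]])}
```

```bash
cat >> h.py <<'E'
POSE=[0.5292,0.2368,-0.0012,0.137]
def go(c,yaw=POSE[3],zw=None):
    "row to bring TCP to case point c (mm), tool down, tool y at world yaw"
    o=ctrl.get_obs(); A=R.from_rotvec(o["tool_rot"]); X=toworld(POSE,[np.array(c)/1000])[0]
    B=R.from_matrix(np.c_[[np.sin(yaw),-np.cos(yaw),0],[np.cos(yaw),np.sin(yaw),0],[0,0,-1]])
    print(np.r_[A.inv().apply(X-o["tool_pos"])/.6,(A.inv()*B).as_rotvec()/(np.pi/2)].round(4), X.round(4))
E
python3 -c "
from h import *
go([-8,65,302]);print(ctrl.get_obs()['t'])"
```

```text
Traceback (most recent call last):
  File "h.py", line 16, in go
    B=R.from_matrix(np.c_[[np.sin(yaw),-np.cos(yaw),0],[np.cos(yaw),np.sin(yaw),0],[0,0,-1]])
  File "scipy/spatial/transform/_rotation.pyx", line 1143, in scipy.spatial.transform._rotation.Rotation.from_matrix
ValueError: Non-positive determinant (left-handed or null coordinate frame) in rotation matrix 0: [[ 0.13657184  0.99063017  0.        ]
 [-0.99063017  0.13657184  0.        ]
 [ 0.          0.         -1.        ]].
```

```bash
sed -i 's/\[np.sin(yaw),-np.cos(yaw),0\]/[-np.sin(yaw),np.cos(yaw),0]/' h.py
python3 -c "
from h import *
go([-8,65,302]);print(ctrl.get_obs()['t'])"
```

```text
[-6.363e-01 -2.828e-01  3.700e-03 -1.100e-03  5.000e-04  6.945e-01] [0.5124 0.3001 0.3008]
0.1
```

>>> {"fn": "apply_moves", "kwargs": {
  "rows": [-0.636, -0.283, 0.003, 0, 0, 0.6945, -0.636, -0.283, 0.003, 0, 0, 0.6945, -0.636, -0.283, 0.003, 0, 0, 0.6945, -0.636, -0.283, 0.003, 0, 0, 0.6945, -0.636, -0.283, 0.003, 0, 0, 0.6945, -0.636, -0.283, 0.003, 0, 0, 0.6945, -0.636, -0.283, 0.003, 0, 0, 0.6945, -0.636, -0.283, 0.003, 0, 0, 0.6945, -0.636, -0.283, 0.003, 0, 0, 0.6945, -0.636, -0.283, 0.003, 0, 0, 0.6945, -0.636, -0.283, 0.003, 0, 0, 0.6945, -0.636, -0.283, 0.003, 0, 0, 0.6945],
  "grip": 0
}}

```text
t: 1.3
tool_pos: [0.5113, 0.3016, 0.3019]
tool_rot: [-2.061, -2.37, 0.001]
contact_force: [-0.1, 1.0, 0.8]
opening: -0.0003
grip_force: 0.0
```

```bash
python3 - <<'E'
from h import *
o=ctrl.get_obs();p,d=ctrl.get_image("wrist");cv2.imwrite("pics/w1.png",p)
m=ctrl.camera_model("wrist");C=m["tool_from_camera"]
K=np.array([[-48,79,149],[-48,51,149],[-50,-10,143.5],[-50,-100,143.5],[-75,130,108],[-75,-130,108],[75,130,108]])/1000
X=toworld(POSE,K);t=R.from_rotvec(o["tool_rot"]).inv().apply(X-o["tool_pos"])
c=(t-C[:3,3])@C[:3,:3];q=c@m["mtx"].T;q=q[:,:2]/q[:,2:];print(q.round(0))
for a in q: cv2.circle(p,tuple(int(v) for v in a.round()),2,(0,0,255),-1)
cv2.imwrite("pics/w1.png",p)
print(o["t"],o["tool_pos"],o["opening"])
go([-8,65,208])
E
```

```text
[[200. 194.]
 [202. 229.]
 [204. 292.]
 [208. 374.]
 [173. 121.]
 [191. 368.]
 [354. 121.]]
1.3 [0.51132329 0.30155883 0.3018509 ] -0.00025036040002499667
[-0.0029  0.0015  0.1586 -0.0003 -0.0002  0.0015] [0.5124 0.3001 0.2068]
```

View pics/w1.png

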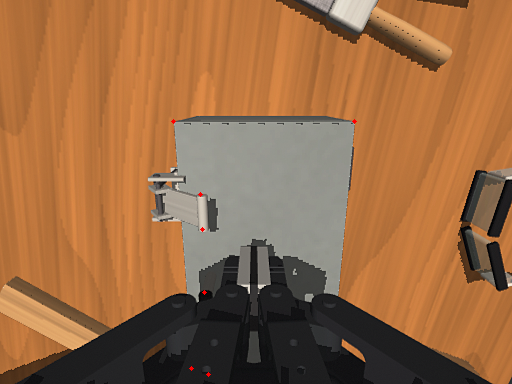

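The projected model lands on the latch tip, (200,194)–(202,229), and the lid corners. The shut fingers (~(255,265)) are behind the tip. Now descend.

>>> {"fn": "apply_moves", "kwargs": {
  "rows": [-0.002, 0.001, 0.08, 0, 0, 0, -0.002, 0.001, 0.158, 0, 0, 0, -0.002, 0.001, 0.158, 0, 0, 0, -0.002, 0.001, 0.158, 0, 0, 0]
}}

```text
t: 1.75
tool_pos: [0.5122, 0.3, 0.2071]
tool_rot: [-2.062, -2.369, 0.003]
contact_force: [-0.2, 0.3, 0.9]
opening: 0.0001
grip_force: 0.0
```

>>> {"fn": "apply_moves", "kwargs": {
  "rows": [0, -0.015, 0, 0, 0, 0, 0, -0.03, 0, 0, 0, 0, 0, -0.045, 0, 0, 0, 0, 0, -0.06, 0, 0, 0, 0, 0, -0.075, 0, 0, 0, 0, 0, -0.09, 0, 0, 0, 0, 0, -0.105, 0, 0, 0, 0, 0, -0.12, 0, 0, 0, 0, 0, -0.12, 0, 0, 0, 0, 0, -0.12, 0, 0, 0, 0]
}}

```text
t: 2.75
tool_pos: [0.4406, 0.2892, 0.206]
tool_rot: [-2.063, -2.368, 0.003]
contact_force: [0.4, 0.1, -0.7]
opening: 0.0002
grip_force: 0.0
```

```bash
python3 - <<'E'
from h import *
go([-78,65,208]);go([-60,-55,300])
p,d=ctrl.get_image("wrist");cv2.imwrite("pics/w2.png",p)
E
```

```text
[ 0.0016  0.0044 -0.0014 -0.0015  0.0004  0.0004] [0.4431 0.2905 0.2068]
[-0.1985  0.0339 -0.1546 -0.0015  0.0004  0.0004] [0.4773 0.1741 0.2988]
```

View pics/w2.png

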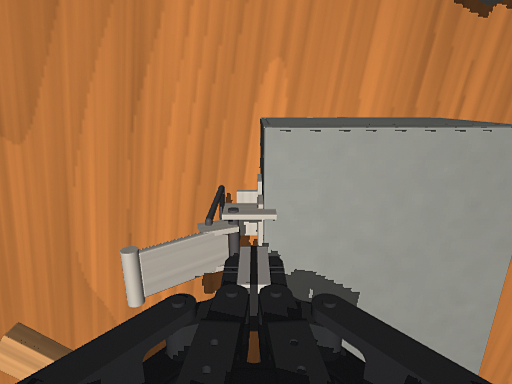

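The lever now sticks out in front, tip ~(130,275). Next: up, across to the bar, gripper open.

>>> {"fn": "apply_moves", "kwargs": {
  "rows": [0, 0, -0.08, 0, 0, 0, 0, 0, -0.155, 0, 0, 0, -0.08, 0.02, -0.155, 0, 0, 0, -0.16, 0.04, -0.155, 0, 0, 0, -0.1985, 0.05, -0.155, 0, 0, 0, -0.1985, 0.05, -0.155, 0, 0, 0, -0.1985, 0.05, -0.155, 0, 0, 0, -0.1985, 0.05, -0.155, 0, 0, 0],
  "grip": 0.7,
  "grip_force": 50
}}

```text
t: 3.6
tool_pos: [0.4874, 0.1764, 0.2997]
tool_rot: [-2.062, -2.369, 0.001]
contact_force: [1.0, 0.7, -0.1]
opening: 0.0599
grip_force: 0.0
```

```bash
python3 - <<'E'
from h import *
go([-50,-55,197])
o=ctrl.get_obs();print(o["opening"])
p,d=ctrl.get_image("wrist");cv2.imwrite("pics/w3.png",p)
E
```

```text
[-0.0015 -0.0004  0.1731 -0.0008 -0.0002  0.0007] [0.4872 0.1755 0.1958]
0.05986806554704745
```

View pics/w3.png

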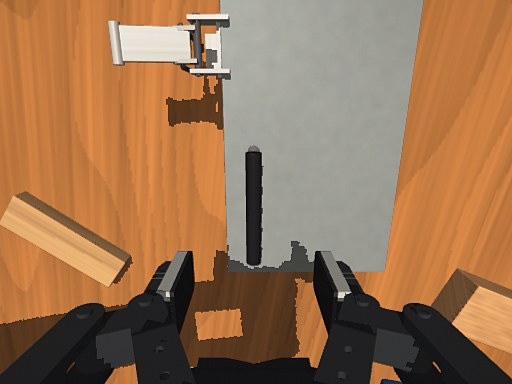

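The bar (column ~254, rows 150–265) lies centred between the open fingers, and the latch is level in front at (150,45). Descend and pinch.

>>> {"fn": "apply_moves", "kwargs": {
  "rows": [-0.001, 0, 0.08, 0, 0, 0, -0.001, 0, 0.14, 0, 0, 0, -0.001, 0, 0.173, 0, 0, 0, -0.001, 0, 0.173, 0, 0, 0, -0.001, 0, 0.173, 0, 0, 0]
}}

```text
t: 4.15
tool_pos: [0.4878, 0.1758, 0.1969]
tool_rot: [-2.062, -2.37, -0.0]
contact_force: [0.4, -0.1, 0.1]
opening: 0.0599
grip_force: 0.0
```

>>> {"fn": "apply_moves", "kwargs": {
  "rows": [0, 0, 0, 0, 0, 0, 0, 0, 0, 0, 0, 0, 0, 0, 0, 0, 0, 0, 0, 0, 0, 0, 0, 0, 0, 0, 0, 0, 0, 0, 0, 0, 0, 0, 0, 0, 0, 0, 0, 0, 0, 0, 0, 0, 0, 0, 0, 0],
  "grip": 0,
  "grip_force": 50
}}

```text
t: 4.95
tool_pos: [0.4874, 0.1751, 0.198]
tool_rot: [-2.063, -2.367, 0.002]
contact_force: [-7.0, -0.9, 7.2]
opening: 0.0104
grip_force: 48.8
```

```bash
python3 - <<'E'
from h import *
go([-50,-55,197.5])
# arc about hinge: tool y=+case x, z down
for th in np.arange(.1,1.51,.1):
    x,z=-125*np.cos(th)+58*np.sin(th)+125, 125*np.sin(th)+58*np.cos(th)-58
    print(round(th,1),(x/600).round(3),(-z/600).round(3))
E
```

```text
[ 0.0008 -0.0003  0.0028 -0.0013 -0.0001  0.0002] [0.4872 0.1755 0.1963]
0.1 0.011 -0.02
0.2 0.023 -0.039
0.3 0.038 -0.057
0.4 0.054 -0.073
0.5 0.072 -0.088
0.6 0.091 -0.101
0.7 0.111 -0.111
0.8 0.133 -0.12
0.9 0.155 -0.127
1.0 0.177 -0.131
1.1 0.2 -0.133
1.2 0.223 -0.133
1.3 0.246 -0.13
1.4 0.268 -0.125
1.5 0.29 -0.118
```

>>> {"fn": "apply_moves", "kwargs": {
  "rows": [0, 0.005, -0.01, 0, 0, 0, 0, 0.011, -0.02, 0, 0, 0, 0, 0.017, -0.029, 0, 0, 0, 0, 0.023, -0.039, 0, 0, 0, 0, 0.03, -0.048, 0, 0, 0, 0, 0.038, -0.057, 0, 0, 0, 0, 0.046, -0.065, 0, 0, 0, 0, 0.054, -0.073, 0, 0, 0, 0, 0.054, -0.073, 0, 0, 0]
}}

```text
t: 5.85
tool_pos: [0.5172, 0.1792, 0.241]
tool_rot: [-2.058, -2.363, 0.014]
contact_force: [-18.8, -3.0, 9.8]
opening: 0.0103
grip_force: 49.1
```

>>> {"fn": "apply_moves", "kwargs": {
  "rows": [0, 0.006, -0.011, 0, 0, 0, 0, 0.015, -0.019, 0, 0, 0, 0, 0.024, -0.026, 0, 0, 0, 0, 0.034, -0.032, 0, 0, 0, 0, 0.044, -0.037, 0, 0, 0, 0, 0.055, -0.0425, 0, 0, 0, 0, 0.066, -0.047, 0, 0, 0, 0, 0.077, -0.052, 0, 0, 0, 0, 0.077, -0.052, 0, 0, 0]
}}

```text
t: 6.75
tool_pos: [0.5659, 0.186, 0.2743]
tool_rot: [-2.063, -2.368, 0.001]
contact_force: [-7.3, -1.1, 8.6]
opening: 0.0098
grip_force: 50.0
```

>>> {"fn": "apply_moves", "kwargs": {
  "rows": [0, 0.011, -0.006, 0, 0, 0, 0, 0.022, -0.009, 0, 0, 0, 0, 0.034, -0.011, 0, 0, 0, 0, 0.045, -0.013, 0, 0, 0, 0, 0.057, -0.014, 0, 0, 0, 0, 0.069, -0.015, 0, 0, 0, 0, 0.08, -0.0155, 0, 0, 0, 0, 0.092, -0.015, 0, 0, 0, 0, 0.104, -0.013, 0, 0, 0, 0, 0.116, -0.012, 0, 0, 0, 0, 0.138, -0.007, 0, 0, 0, 0, 0.138, -0.007, 0, 0, 0]
}}

```text
t: 7.95
tool_pos: [0.6499, 0.1977, 0.2784]
tool_rot: [2.062, 2.366, 0.008]
contact_force: [2.7, 2.1, 2.6]
opening: 0.0102
grip_force: 49.6
```

```bash
python3 - <<'E'
from h import *
o=ctrl.get_obs();H=toworld(POSE,[[.075,-.055,.0855]])[0]
d=o["tool_pos"]-[0,0,.054]-H; x=d[:2]@[np.cos(.137),np.sin(.137)]
print(np.hypot(x,d[2]), np.pi-np.arctan2(d[2],x)-.4345, x,d[2])
p,_=ctrl.get_image("scene");cv2.imwrite("pics/s4.png",cv2.resize(p[40:270,250:480],None,fx=2.5,fy=2.5))
E
```

```text
0.14546919531972718 1.4093310118095959 0.03922648787634035 0.1400805819371702
```

View pics/s4.png

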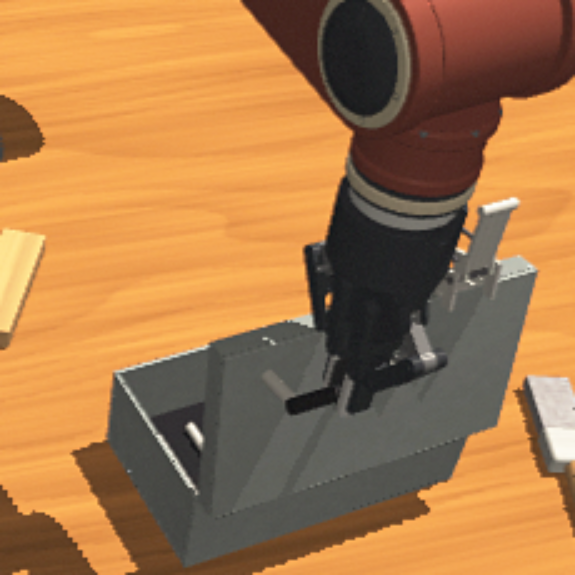

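The lid is about upright (~1.4 rad) with the bar in the fingers. The latch lever, carried on the lid, is open. Release gently with a part opening, then go straight up.

>>> {"fn": "apply_moves", "kwargs": {
  "rows": [0, 0, 0, 0, 0, 0, 0, 0, 0, 0, 0, 0, 0, 0, 0, 0, 0, 0, 0, 0, 0, 0, 0, 0, 0, 0, 0, 0, 0, 0],
  "grip": 0.3
}}

```text
t: 8.5
tool_pos: [0.6476, 0.1969, 0.2753]
tool_rot: [-2.064, -2.368, 0.001]
contact_force: [0.5, 0.3, -0.5]
opening: 0.0255
grip_force: 0.0
```

>>> {"fn": "apply_moves", "kwargs": {
  "rows": [0, 0, -0.02, 0, 0, 0, 0, 0, -0.04, 0, 0, 0, 0, 0, -0.07, 0, 0, 0, 0, 0, -0.11, 0, 0, 0, 0, 0, -0.16, 0, 0, 0, 0, 0, -0.22, 0, 0, 0, 0, 0, -0.25, 0, 0, 0, 0, 0, -0.25, 0, 0, 0]
}}

```text
t: 9.3
tool_pos: [0.6485, 0.1972, 0.4317]
tool_rot: [2.06, 2.364, 0.011]
contact_force: [-0.3, 0.5, 0.3]
opening: 0.0257
grip_force: 0.0
```

```bash
python3 - <<'E'
from h import *
p,_=ctrl.get_image("scene");cv2.imwrite("pics/s5.png",p)
E
```

```text
(no output)
```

View pics/s5.png

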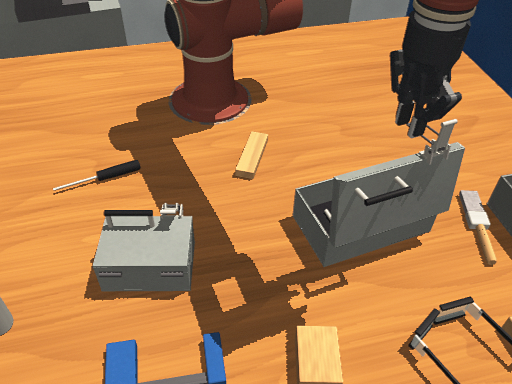

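The lid stands open with its bar at (388,192) and the latch over, the small case is untouched, and the gripper is clear above.

```bash
python3 -c "
from station import ctrl
print(ctrl.finish_job())"
```

```text
the job is handed in; nothing more can be done
None
```

I flipped the larger case's latch fully over, raised its lid to about 1.4 rad and let go of it there. The smaller case was not touched, and the job is handed in; the hand-in call returned no verdict.

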